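# Put the glasses case away in the sliding-cover box

## Task

Put the glasses case away in the wooden box: slide the box's cover right back, take the case off the sloping stand, set it down gently (no drop) flat on the floor of the box, right side up as it lay on the stand, let go of it, then slide the cover fully shut. Leave the remote control lying on the stand and do not disturb the mug, the pen pot or the plant.

Things in the scene. Friction and masses are not known exactly. Their poses are not given: they have to be found in the camera images.
- box: Pale plywood box fixed to the desk, 126 (x) x 186 (y) x 48 mm high, with side rails and an end stop rising to 60 mm; its cover opens towards its +y. Origin: centre of its underside on the desk, z up. Walls and floor 8 mm thick; one empty bay inside, 110 (x) x 170 (y) mm, 40 mm deep. Its place and yaw vary.
- cover (a joint): The box's cover: 0 = fully shut (stop), up to 0.165 m = fully back (stop), sliding along the box's +y. Starts between 0 and 0.035. About 2 N of friction; stays where left. A darker board 112 x 178 x 6 mm, its top 55 mm above the desk; fully back it leaves 165 mm of the bay's length open, from the bay's -y end.
- cover_grip (a point): Centre of the upright grip rib on the cover, moving with it: 70 mm long (box's x), 14 mm thick (box's y, the sliding direction), standing 24 mm above the cover's top; this point is half-way up it, 67 mm above the desk. Axes as the box's. With the cover shut it is over the middle of the box.
- case_center (a point): Centre of the glasses case: rounded grey hard case 44 (x) x 140 (y) x 32 (z) mm, about 0.13 kg, the taller and longer thing on the stand. Starts on either of the stand's two rests, underside (-z) flat on the 30 degree slope, x axis pointing up the slope, y level along the stand, z square off the slope (up and leaning towards the box).
- remote_center (a point): Centre of the remote control: grey, thin, 44 (x) x 112 (y) x 18 (z) mm with black buttons, lying in the same way on the stand's other rest. Stays there.
- stand: White stand fixed to the desk, 320 (y) x 100 x 108 mm high: a board sloping up at 30 deg towards its +x, low edge towards the box. Origin on the desk, mid-stand. Rests at y = +-80 mm; things lean on a ledge at the board's low edge, 55 mm above the desk and 14 mm off the board, broken at each rest's middle by a 76 mm gap, open below, for a finger. The board runs on 60 mm up-slope of the things.
- mug_center (a point): White mug, 76 mm across with a handle, 90 mm high, standing on the desk; point half-way up. Mug, pen pot and plant share three places: beyond the gap between box and stand, close in front of the robot, and to the right of the stand.
- pen_pot_center (a point): Dark steel pen pot, 72 mm across, 95 mm high, with three pens to 155 mm high; point half-way up the pot.
- plant_center (a point): Small plant in a terracotta pot 76 mm across, 72 mm high, leaves to 140 mm; point half-way up the pot.
Mind the look-alikes: they are no part of the job. There is more than one size of the box; the job needs the middle-sized.

How it is judged:
By the outcome, as a careful person would: the job done as asked, in the order asked, and still so for the second after the job is handed in, with the robot touching nothing.
It also fails if it takes over 64 s, if anything falls off the work surface, if the arm or the gripper's body presses on something with over 40 N, if the wrist force passes 120 N, or if a joint passes its speed limit or range.

## Robot

A 6-joint arm with a two-finger parallel gripper is mounted at the origin on the work surface. World frame = base frame: x ahead of the robot, y to its left, z up, the work surface at z = 0. Lengths are in m, angles in rad, forces in N, time in s.
With the tool pointing down it reaches from about 0.375 to 0.975 m from the base axis. Payload 3.8 kg.
Tool frame: the origin (TCP) lies midway between the tips of the shut fingers; the grasp point (between the pads) lies 19 mm behind it (bot.grip_point_offset is the z of the grasp point in the tool frame, in m); z points along the fingers, y is the line along which they close (so a half turn about z gives the same grasp; the last joint's range is limited). The gripper opens to 85 mm and grips with 20 to 120 N. Pads are 22 mm wide; open, the fingers measure 114 mm over their backs; the gripper's body (76 mm by 85 mm) begins 54 mm behind the grasp point. The pads swing forward as they close: fully open they stand 13 mm farther back than shut.
Start: joints at [-1.238, 0.264, 1.604, -0, 1.274, -0.037], TCP at [0.244, -0.629, 0.231] pointing down, gripper open.
Joint ranges: [-2.63, 2.63], [-0.94, 2.18], [0.31, 2.57], [-1.31, 4.45], [0, 2.66], [-2.55, 2.55]. Speed limits (rad/s): [2.57, 2.57, 3.14, 3.14, 3.14, 3.14].

## Interface

Orientations are given as a rotation vector (axis times angle).
In Python, from workcell import sensors, optics, order, bot gives the robot as it stands.
- The arm moves only by the tool play_rows, never from a script. Its argument "commands" is a list of rows, each a list of 6 numbers: the shift along the tool's x, y, z in cm, then the turn, a rotation vector about the tool's x, y, z in rad. In form: [[dx, dy, dz, wx, wy, wz], ...]. A call has 1 to 5 rows; each row shifts and turns the commanded pose from where the row before left it, along the tool's axes as they then stand; what a row does not reach is not made up. A row lasts 1/12 s, in which the tool goes at most 41.7 mm and 7.16 degrees, less where a joint would pass 70% of its speed; a pose out of reach is approached as far as the arm can. A call with a gripper value outside its range is refused whole. "grip" is the closure, from 0 (fully open) to 1 (shut), set as the call begins (left out, the last holds). The fingers move at their own pace and stop on an object; "force" is the grip in N (left out, the last holds). Time passes only in rows, so rows that do not move let the fingers close. It gives the time, the measured TCP pose, the force, the opening and the grip force at its end, in the units of the state.
- sensors.read_state(): the state, without advancing time (a new reading comes with each control period).
- optics.read_camera(name): name is "scene" or "top"; returns the picture (384x512x3 uint8, red, green, blue); there is no depth.
- optics.camera_info(name): a dict with "mtx" (3x3 intrinsics, pixels), "k1" (the pictures are not rectified: a ray, as slopes to the right and down, at radius r is drawn at 1 + k1 r^2 times it, then the intrinsics apply), "R" (3x3) and "t" (3): a world point X has camera coordinates R X + t. Camera axes: x right, y down, z forward; pixel columns grow to the right and rows downward; lengths in m; the calibration is good to about 2 mm. A picture is of the moment at which its call begins. camera_info takes no time and is no camera call.
- order.finish_job(): hands the job in; it is judged then, once.
The state is a dict: "time": time; "q": joint angles; "joint_vel": joint speeds; "joint_torque": joint torques, N m; "tool_pos": TCP position; "tcp_rot": TCP orientation; "wrist_force": force on the tool from outside, world axes, zero at the start; "torque": the same for the moment, N m; "width": opening from 0.0 (shut) to 1.0 (fully open); "grip_force": force on a finger pad.
Only numpy, scipy, OpenCV 4.12 (cv2) and the standard library are available. Lean on these libraries where they do the work, as an engineer would, in place of code of your own. Each camera call takes 0.05 s, during which the arm holds its last target. There are 200 camera calls.

## Working session

There is one attempt and no reset: what is moved stays moved. The work goes in short steps, Python scripts to look and compute and a tool call to move; the robot and the scene stay as the last step left them, time stands still between calls to the robot, and variables do not carry over. Pictures are saved under pics/ and viewed, at most 11 in all, crops included, and the job is handed in when it is done.

Besides the shell and the picture viewer there is one more tool, called after "Emit:" in YAML: its name, and indented under it one key for each argument. play_rows: Moves the arm, as the interface text tells. Its arguments: {"type":"object","properties":{"commands":{"type":"array","items":{"type":"array","items":{"type":"number"}}},"grip":{"type":"number"},"force":{"type":"number"}},"required":["commands"]}

```bash
ls; mkdir -p pics; python3 - <<'E'
from workcell import sensors, optics, order, bot
import cv2
for n in ("scene","top"):
    im=optics.read_camera(n); cv2.imwrite(f"pics/{n}0.png",cv2.resize(im[:,:,::-1],(800,600),interpolation=cv2.INTER_CUBIC))
    c=optics.camera_info(n); print(n,c)
print(sensors.read_state(), bot.grip_point_offset, dir(bot))
E
```

```text
pics
scene {'mtx': array([[491.32043336,   0.        , 261.90619687],
       [  0.        , 491.32043336, 191.8800416 ],
       [  0.        ,   0.        ,   1.        ]]), 'k1': -0.003968887822074234, 'R': array([[-0.75126271,  0.65998062, -0.00547097],
       [ 0.5259277 ,  0.59361962, -0.60911067],
       [-0.39875356, -0.46047946, -0.79306637]]), 't': array([ 0.45483506, -0.1316052 ,  1.45913005])}
top {'mtx': array([[387.78221719,   0.        , 257.50650154],
       [  0.        , 387.78221719, 190.19687752],
       [  0.        ,   0.        ,   1.        ]]), 'k1': -0.058629742113808524, 'R': array([[ 2.16730882e-02, -9.99765008e-01, -4.53512747e-04],
       [-9.79260063e-01, -2.11371732e-02, -2.01501736e-01],
       [ 2.01444799e-01,  4.81127183e-03, -9.79488052e-01]]), 't': array([-0.13196163,  0.51862334,  1.02325086])}
{'time': 0.1, 'q': array([-1.23789607e+00,  2.64682981e-01,  1.60524194e+00, -2.72253389e-05,
        1.27367487e+00, -3.68851988e-02]), 'joint_vel': array([-0.00059394, -0.00051187, -0.0020086 , -0.00011511,  0.00072584,
        0.00059919]), 'joint_torque': array([ 5.51606827e-04, -5.16706252e+01, -3.68588841e+01, -5.16210332e-05,
        6.27391346e-03, -1.21253642e-06]), 'tool_pos': array([ 0.24374104, -0.62875617,  0.23008059]), 'tcp_rot': array([-3.08609735e+00, -5.77201898e-01,  5.05050139e-04]), 'wrist_force': array([ 0.86935609, -0.05706581, -0.15044173]), 'torque': array([-0.00487532, -0.01284819,  0.02770385]), 'grip_force': 0.0, 'width': 1.0003176891937466} -0.0187 ['MotionError', '__class__', '__delattr__', '__dict__', '__dir__', '__doc__', '__eq__', '__format__', '__ge__', '__getattribute__', '__getstate__', '__gt__', '__hash__', '__init__', '__init_subclass__', '__le__', '__lt__', '__module__', '__ne__', '__new__', '__reduce__', '__reduce_ex__', '__repr__', '__setattr__', '__sizeof__', '__str__', '__subclasshook__', '__weakref__', 'grip_point_offset']
```

View pics/scene0.png

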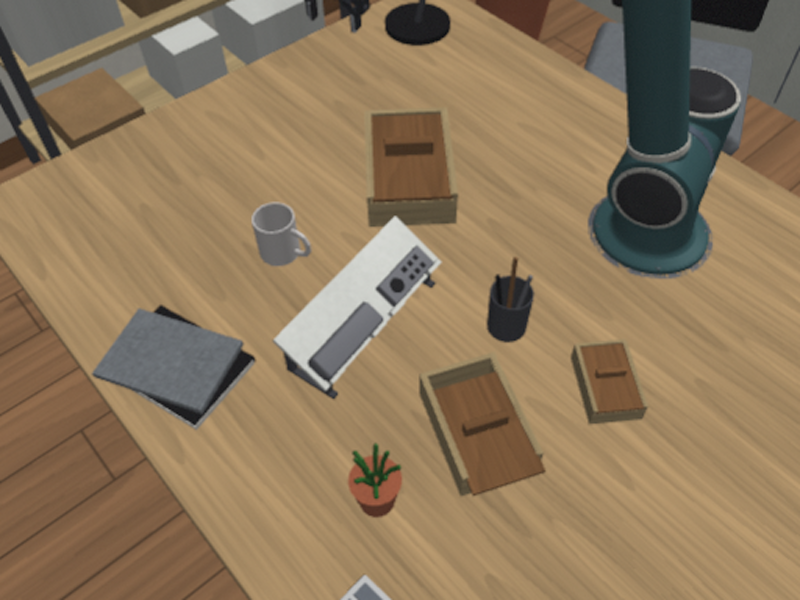

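View pics/top0.png

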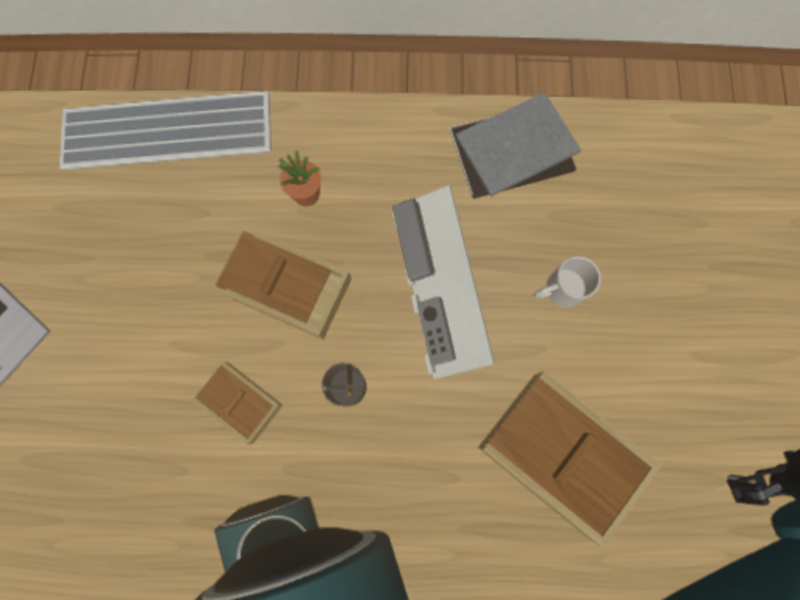

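The top view shows the middle box at about (285,285), with its -y end stop to the right and the cover partly open. The stand is at (440,280), with the case on its far rest (412,240) and the remote on its near rest (435,330). The pen pot (345,385), plant (300,180) and mug (572,282) stand around them. I'll zoom in to measure.

```bash
python3 - <<'E'
from workcell import optics
import cv2
for n,(x,y,w,h) in {"top":(130,110,190,140),"scene":(170,130,190,190)}.items():
    im=optics.read_camera(n)[y:y+h,x:x+w,::-1]
    s=4 if n=="top" else 3
    cv2.imwrite(f"pics/{n}1.png",cv2.resize(im,None,fx=s,fy=s,interpolation=cv2.INTER_CUBIC))
E
```

```text
(no output)
```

View pics/top1.png

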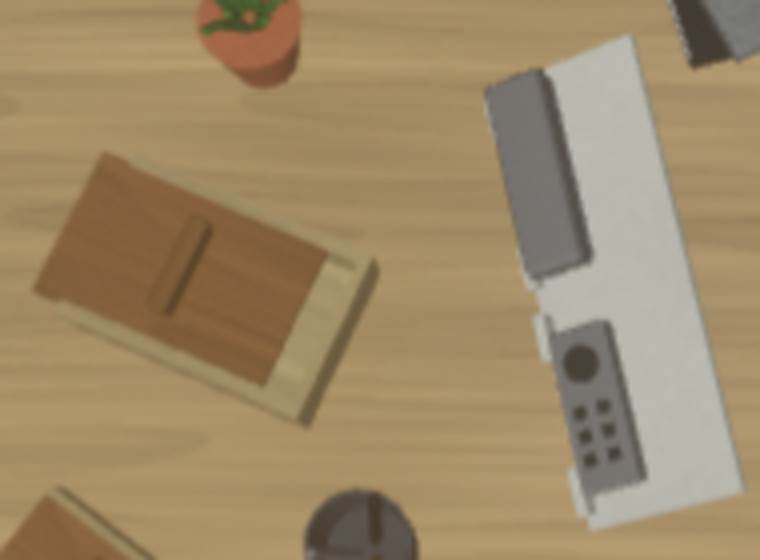

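View pics/scene1.png

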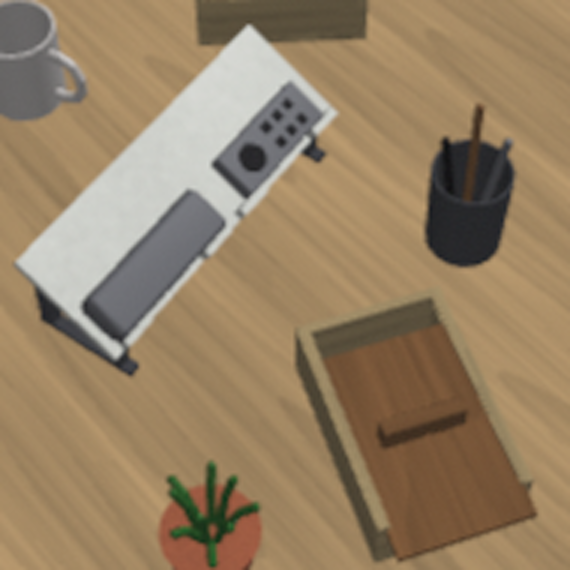

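```bash
cat > h.py <<'E'
import numpy as np, cv2
from scipy.spatial.transform import Rotation as Ro
from scipy.optimize import least_squares
from workcell import sensors, optics
CI={n:optics.camera_info(n) for n in("top","scene")}
def proj(n,X):
    c=CI[n]; p=np.atleast_2d(X)@c["R"].T+c["t"]; s=p[:,:2]/p[:,2:]
    s=s*(1+c["k1"]*(s**2).sum(1,keepdims=True))
    return s@c["mtx"][:2,:2].T+c["mtx"][:2,2]
def world(pose,P):  # pose x,y,yaw
    P=np.atleast_2d(P).astype(float); c,s=np.cos(pose[2]),np.sin(pose[2])
    return np.c_[P[:,0]*c-P[:,1]*s+pose[0],P[:,0]*s+P[:,1]*c+pose[1],P[:,2]]
T=lambda x,y:(np.array([x,y])/4+[130,110])   # top crop
S=lambda x,y:(np.array([x,y])/3+[170,130])   # scene crop
def plan(pos,zdir,ydir):
    """tool-frame shift (cm) and turn (rad) from the measured pose"""
    st=sensors.read_state(); R=Ro.from_rotvec(st["tcp_rot"])
    z=np.array(zdir,float);z/=np.linalg.norm(z); y=np.array(ydir,float); y-=z*(y@z); y/=np.linalg.norm(y)
    G=Ro.from_matrix(np.c_[np.cross(y,z),y,z])
    d=np.array(pos)-st["tool_pos"]
    print("t",round(st["time"],2),"pos",st["tool_pos"].round(4),"q",st["q"].round(2),"F",st["wrist_force"].round(1))
    print("shift first cm",(R.inv().apply(d)*100).round(2),"turn",(R.inv()*G).as_rotvec().round(3),"shift after turn",(G.inv().apply(d)*100).round(2))
E
cat > fit.py <<'E'
from h import *
bo=[("top",T(371,262),(63,-93,60)),("top",T(303,416),(-63,-93,60)),("scene",S(298,330),(63,-93,60)),("scene",S(435,290),(-63,-93,60))]
co=[("top",T(105,152),(56,89,55)),("top",T(34,290),(-56,89,55)),("scene",S(535,515),(-56,89,55)),("scene",S(400,560),(56,89,55))]
def fb(p):
    r=[proj(n,world(p[:3],np.array(P)/1e3))[0]-u for n,u,P in bo]
    r+=[proj(n,world(p[:3],(np.array(P)+[0,p[3]*1e3,0])/1e3))[0]-u for n,u,P in co]
    return np.ravel(r)
b=least_squares(fb,[.5,.2,-.44,.03]); print("box",b.x.round(4),b.fun.reshape(-1,2).round(1).tolist())
so=[("top",T(632,36),(50,160,108)),("top",T(743,490),(50,-160,108)),("scene",S(18,263),(50,160,108)),("scene",S(250,27),(50,-160,108))]
fs=lambda p:np.ravel([proj(n,world(p[:3],np.array(P)/1e3))[0]-u for n,u,P in so])
s=least_squares(fs,[.5,-.05,-1.34]); print("stand",s.x.round(4),s.fun.reshape(-1,2).round(1).tolist())
C=np.array([-.029,.08,.081]); ux=np.array([.866,0,.5]);uy=np.array([0,1,0]);uz=np.array([-.5,0,.866])
print("case",world(s.x,C))
cor=np.array([C+a*.022*ux+q*.07*uy+.016*uz for a in(1,-1) for q in(1,-1)])
print((4*(proj("top",world(s.x,cor))-[130,110])).round().tolist(),(3*(proj("scene",world(s.x,cor))-[170,130])).round().tolist())
for n,u in(("pot",T(360,530)),("plant",T(250,15))):  # rim centres, single view
    z=.095 if n=="pot" else .072
    f=least_squares(lambda p:proj("top",[p[0],p[1],z])[0]-u,[.5,0]); print(n,f.x.round(3))
np.savez("fit.npz",box=b.x,stand=s.x)
E
python3 fit.py
```

```text
box [ 0.5424  0.0866 -0.3914  0.0275] [[0.1, -2.0], [-2.2, 0.6], [-1.5, -0.8], [0.7, -1.6], [-1.0, -0.5], [-1.2, 0.2], [0.4, -1.0], [-1.0, -0.6]]
stand [ 0.5439 -0.1849 -1.3342] [[-1.5, -0.2], [-0.9, 0.7], [-1.3, -0.7], [-0.7, -1.4]]
case [[ 0.61490989 -0.13794791  0.081     ]]
[[532.0, 70.0], [578.0, 265.0], [478.0, 92.0], [521.0, 284.0]] [[88.0, 295.0], [195.0, 180.0], [128.0, 333.0], [233.0, 216.0]]
pot [ 0.372 -0.027]
plant [0.736 0.069]
```

```bash
sed -i 's|/4+\[130,110\])|/4+[129.6,109.6])|; s|/3+\[170,130\])|/3+[169.7,129.7])|' h.py; cat >> fit.py <<'E'
d=b.x[3]; g=world(b.x,[0,d,.067])[0]; yb=world([0,0,b.x[2]],[0,1,0])[0]
print("rib",g,"ybox",yb,"far rib",world(b.x,[0,.165,.067])[0])
plan([g[0],g[1],.17],[0,0,-1],yb); plan([g[0],g[1],.17],[0,0,-1],-yb)
E
python3 fit.py
```

```text
box [ 0.543   0.0867 -0.3911  0.0273] [[0.5, -1.8], [-1.8, 0.8], [-1.4, -0.4], [0.8, -1.2], [-0.5, -0.2], [-0.7, 0.4], [0.5, -0.6], [-0.9, -0.2]]
stand [ 0.5446 -0.1848 -1.3345] [[-1.2, 0.0], [-0.6, 0.8], [-1.2, -0.2], [-0.5, -0.9]]
case [[ 0.61560111 -0.13784534  0.081     ]]
[[532.0, 69.0], [578.0, 264.0], [478.0, 91.0], [521.0, 283.0]] [[87.0, 295.0], [194.0, 180.0], [128.0, 334.0], [232.0, 217.0]]
pot [ 0.373 -0.026]
plant [0.737 0.071]
rib [0.5534251  0.11192726 0.067     ] ybox [0.38122247 0.92448333 0.        ] far rib [0.60590487 0.23919327 0.067     ]
t 0.2 pos [ 0.2438 -0.6289  0.2304] q [-1.24  0.26  1.6  -0.    1.27 -0.04] F [ 0.2  0.  -0. ]
shift first cm [ 55.65 -57.88   6.13] turn [-1.000e-03 -2.000e-03 -2.381e+00] shift after turn [-0.38 80.29  6.04]
t 0.2 pos [ 0.2438 -0.6289  0.2304] q [-1.24  0.26  1.6  -0.    1.27 -0.04] F [ 0.2  0.  -0. ]
shift first cm [ 55.65 -57.88   6.13] turn [-0.001  0.001  0.761] shift after turn [  0.38 -80.29   6.04]
```

Emit:
play_rows:
  commands:
    - [2.77,-2.88,0,0,0,-0.119]
    - [3.09,-2.53,0,0,0,-0.119]
    - [3.37,-2.15,0,0,0,-0.119]
    - [3.6,-1.73,0,0,0,-0.119]
    - [3.79,-1.29,0,0,0,-0.119]
  grip: 0

```text
time: 0.62
tool_pos: [0.3212, -0.4432, 0.2309]
tcp_rot: [-2.779, -1.464, -0.0]
wrist_force: [1.0, -0.7, 0.8]
width: 1.005
grip_force: 0.0
```

Emit:
play_rows:
  commands:
    - [3.91,-0.83,0,0,0,-0.119]
    - [3.98,-0.36,0,0,0,-0.119]
    - [4.0,0.11,0,0,0,-0.119]
    - [3.96,0.59,0,0,0,-0.119]
    - [3.86,1.05,0,0,0,-0.119]

```text
time: 1.03
tool_pos: [0.3984, -0.2586, 0.2313]
tcp_rot: [2.227, 2.215, 0.0]
wrist_force: [1.2, -0.1, -0.0]
width: 1.002
grip_force: 0.0
```

Right on track, so I'll continue.

Emit:
play_rows:
  commands:
    - [3.71,1.5,0,0,0,-0.119]
    - [3.5,1.93,0,0,0,-0.119]
    - [3.25,2.33,0,0,0,-0.119]
    - [2.95,2.7,0,0,0,-0.119]
    - [2.61,3.03,0,0,0,-0.119]

```text
time: 1.45
tool_pos: [0.4755, -0.074, 0.2314]
tcp_rot: [1.479, 2.771, 0.0]
wrist_force: [0.3, -0.6, -0.9]
width: 1.003
grip_force: 0.0
```

Emit:
play_rows:
  commands:
    - [2.23,3.32,0,0,0,-0.119]
    - [1.82,3.56,0,0,0,-0.119]
    - [1.38,3.75,0,0,0,-0.119]
    - [0.93,3.89,0,0,0,-0.119]
    - [0.46,3.97,0,0,0,-0.119]

```text
time: 1.87
tool_pos: [0.5525, 0.1106, 0.2313]
tcp_rot: [0.602, 3.083, -0.0]
wrist_force: [0.8, -0.3, 1.1]
width: 0.996
grip_force: 0.0
```

Emit:
play_rows:
  commands:
    - [0,0,2.5,0,0,0]
    - [0,0,2.5,0,0,0]
    - [0,0,1,0,0,0]
    - [0,0,0,0,0,0]

```text
time: 2.2
tool_pos: [0.5493, 0.1083, 0.1675]
tcp_rot: [-0.61, -3.075, 0.004]
wrist_force: [0.5, -1.4, -0.4]
width: 0.999
grip_force: 0.0
```

```bash
python3 - <<'E'
from h import *
f=np.load("fit.npz"); b=f["box"]; g=world(b,[0,b[3],.06])[0]; yb=world([0,0,b[2]],[0,1,0])[0]
plan(g,[0,0,-1],yb)
im=optics.read_camera("top")[110:250,130:320,::-1]; a=cv2.resize(im,None,fx=3,fy=3)
im=optics.read_camera("scene")[170:320,230:370,::-1]; c=cv2.resize(im,None,fx=2.8,fy=2.8)
o=np.zeros((420,570+392,3),np.uint8); o[:,:570]=a; o[:c.shape[0],570:570+c.shape[1]]=c; cv2.imwrite("pics/a2.png",cv2.resize(o,(800,350)))
E
```

```text
t 2.2 pos [0.5493 0.1083 0.1675] q [ 0.15  0.1   1.92 -0.    1.13 -1.03] F [ 0.5 -1.4 -0.4]
shift first cm [-0.31  0.54 10.74] turn [-0.004 -0.006 -0.   ] shift after turn [-0.24  0.49 10.75]
```

View pics/a2.png

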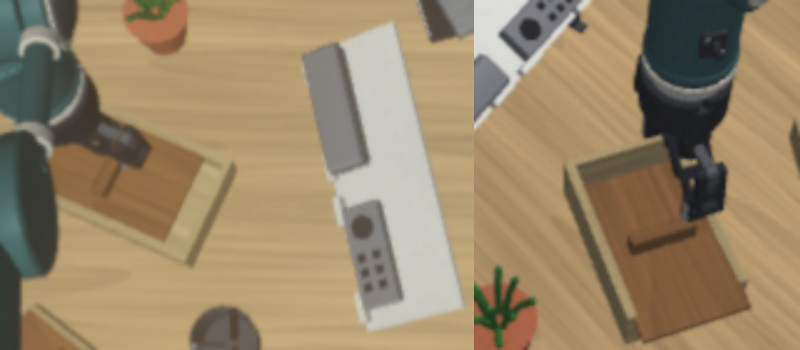

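Gripper hangs over the rib area and the numbers agree. Next I'll descend and grip the rib.

Emit:
play_rows:
  commands:
    - [-0.15,0.25,3,0,0,0]
    - [-0.15,0.25,3,0,0,0]
    - [0,0,3,0,0,0]
    - [0,0,1.5,0,0,0]
    - [0,0,0,0,0,0]

```text
time: 2.72
tool_pos: [0.5549, 0.1109, 0.0639]
tcp_rot: [-0.613, -3.077, 0.003]
wrist_force: [-1.0, -0.3, -0.1]
width: 1.0
grip_force: 0.0
```

Emit:
play_rows:
  commands:
    - [0,0,0,0,0,0]
    - [0,0,0,0,0,0]
    - [0,0,0,0,0,0]
    - [0,0,0,0,0,0]
    - [0,0,0,0,0,0]
  grip: 1
  force: 35

```text
time: 3.13
tool_pos: [0.5581, 0.1121, 0.068]
tcp_rot: [0.611, 3.079, 0.001]
wrist_force: [-1.9, -5.6, 1.3]
width: 0.297
grip_force: 0.2
```

Emit:
play_rows:
  commands:
    - [0,0,0,0,0,0]
    - [0,0,0,0,0,0]

```text
time: 3.3
tool_pos: [0.5577, 0.1118, 0.0676]
tcp_rot: [0.611, 3.08, 0.0]
wrist_force: [-2.1, -1.4, 5.7]
width: 0.152
grip_force: 36.9
```

```bash
python3 - <<'E'
from h import *
f=np.load("fit.npz"); b=f["box"]; g=world(b,[0,.165,.061])[0]; yb=world([0,0,b[2]],[0,1,0])[0]
plan(g,[0,0,-1],yb)
E
```

```text
t 3.3 pos [0.5577 0.1118 0.0676] q [ 0.15  0.22  1.98 -0.    0.94 -1.02] F [-2.1 -1.4  5.7]
shift first cm [ 0.4  13.61  0.66] turn [ 0.     0.002 -0.001] shift after turn [ 0.39 13.61  0.66]
```

Emit:
play_rows:
  commands:
    - [0,1.5,0,0,0,0]
    - [0,3,0,0,0,0]
    - [0,3,0,0,0,0]
    - [0,3,0,0,0,0]
    - [0,2,0,0,0,0]

```text
time: 3.72
tool_pos: [0.6063, 0.2294, 0.0676]
tcp_rot: [0.61, 3.079, 0.001]
wrist_force: [0.4, -3.3, 5.8]
width: 0.151
grip_force: 36.9
```

Emit:
play_rows:
  commands:
    - [0,0.5,0,0,0,0]
    - [0,0,0,0,0,0]
    - [0,0.2,0,0,0,0]
    - [0,0,0,0,0,0]
    - [0,0,0,0,0,0]

```text
time: 4.13
tool_pos: [0.6083, 0.2342, 0.0676]
tcp_rot: [0.612, 3.079, 0.003]
wrist_force: [0.5, 1.9, 5.1]
width: 0.15
grip_force: 36.7
```

Emit:
play_rows:
  commands:
    - [0,0.3,0,0,0,0]
    - [0,0,0,0,0,0]
    - [0,0.2,0,0,0,0]
    - [0,0,0,0,0,0]

```text
time: 4.47
tool_pos: [0.6093, 0.2366, 0.0676]
tcp_rot: [0.611, 3.081, -0.003]
wrist_force: [-0.7, -4.9, 8.7]
width: 0.149
grip_force: 37.2
```

Emit:
play_rows:
  commands:
    - [0,0.3,0,0,0,0]
    - [0,0,0,0,0,0]
    - [0,0,0,0,0,0]

```text
time: 4.72
tool_pos: [0.6093, 0.2368, 0.0676]
tcp_rot: [-0.611, -3.08, 0.011]
wrist_force: [-5.0, -12.5, 14.5]
width: 0.152
grip_force: 37.7
```

The stop has been reached within 1 mm of the predicted spot. I'll relieve the force, open and lift.

Emit:
play_rows:
  commands:
    - [0,-0.3,0,0,0,0]
    - [0,0,0,0,0,0]

```text
time: 4.88
tool_pos: [0.6093, 0.2366, 0.0676]
tcp_rot: [0.613, 3.081, -0.001]
wrist_force: [-0.7, -3.4, 7.9]
width: 0.156
grip_force: 37.1
```

Emit:
play_rows:
  commands:
    - [0,0,0,0,0,0]
    - [0,0,0,0,0,0]
    - [0,0,0,0,0,0]
    - [0,0,0,0,0,0]
    - [0,0,0,0,0,0]
  grip: 0

```text
time: 5.3
tool_pos: [0.6087, 0.2385, 0.0657]
tcp_rot: [-0.611, -3.081, 0.001]
wrist_force: [-0.3, 0.1, 0.4]
width: 0.851
grip_force: 0.0
```

Emit:
play_rows:
  commands:
    - [0,0,-2,0,0,0]
    - [0,0,-4,0,0,0]
    - [0,0,-4,0,0,0]
    - [0,0,-4,0,0,0]
    - [0,0,-4,0,0,0]

```text
time: 5.72
tool_pos: [0.6087, 0.2386, 0.2476]
tcp_rot: [-0.611, -3.081, 0.001]
wrist_force: [0.6, 0.8, -0.4]
width: 0.999
grip_force: 0.0
```

```bash
cat > case.py <<'E'
from h import *
f=np.load("fit.npz"); s=f["stand"]; sx=world([0,0,s[2]],[1,0,0])[0]; n=np.array([0,0,.866])-.5*sx
up=.866*sx+np.array([0,0,.5]); C=world(s,[-.029,.08,.081])[0]+[0,-.002,0]
TC=C-.013*n
if __name__=="__main__":
    sy=world([0,0,s[2]],[0,1,0])[0]
    cc=least_squares(lambda p:np.ravel([proj(cam,p+a*.020*up+q*.066*sy+.0155*n)[0]-u for cam,a,q,u in(
     ("top",1,1,T(540,72)),("top",1,-1,T(586,258)),("top",-1,1,T(489,90)),("top",-1,-1,T(535,278)),
     ("scene",1,1,S(86,298)),("scene",1,-1,S(192,192)),("scene",-1,1,S(120,335)),("scene",-1,-1,S(224,224)))]),C)
    print("C",C,"direct",cc.x,cc.fun.reshape(-1,2).round(1).tolist(), "up/along/n mm",1e3*np.array([(cc.x-C)@v for v in(up,sy,n)]))
    print("n",n); plan(C+.14*n,-n,up); plan(C+.14*n,[0,0,-1],up)
    o=optics.read_camera("top")[100:240,90:330,::-1]; cv2.imwrite("pics/t3.png",cv2.resize(o,None,fx=3.3,fy=3.3))
E
python3 case.py
```

```text
C [ 0.61560111 -0.13984534  0.081     ] direct [ 0.61989032 -0.14241565  0.07378616] [[-0.2, 0.8], [-1.0, -0.2], [0.4, 1.3], [-0.9, -0.8], [0.1, 0.3], [-1.7, -0.5], [0.9, -0.5], [-1.0, -0.1]] up/along/n mm [-0.57317156  3.5681278  -7.99877346]
n [-0.11707561  0.48610009  0.866     ]
t 5.72 pos [0.6087 0.2386 0.2476] q [ 0.34  0.22  1.63  0.    1.29 -0.84] F [ 0.6  0.8 -0.4]
shift first cm [-10.97 -29.05   4.54] turn [-0.214 -0.654  2.441] shift after turn [-8.19 23.68 18.9 ]
t 5.72 pos [0.6087 0.2386 0.2476] q [ 0.34  0.22  1.63  0.    1.29 -0.84] F [ 0.6  0.8 -0.4]
shift first cm [-10.97 -29.05   4.54] turn [-1.000e-03  0.000e+00  2.514e+00] shift after turn [-8.19 29.96  4.53]
```

View pics/t3.png

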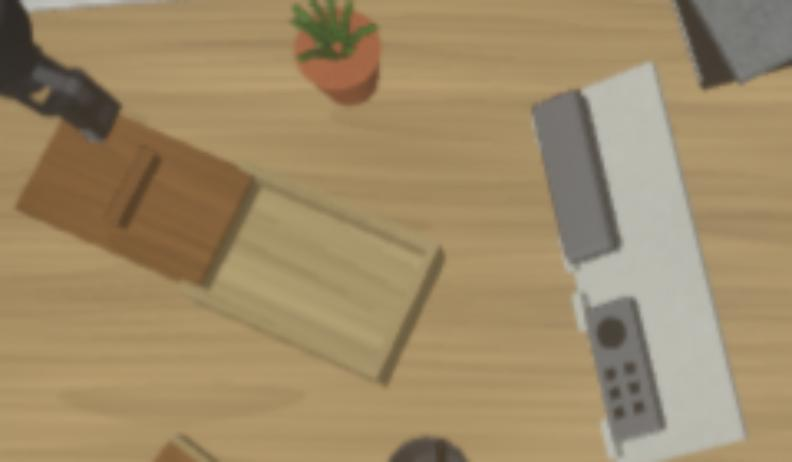

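The box is wide open, with the cover fully back at (135,200). The stand is untouched. I'll move over to it and turn the tool square to the slope.

Emit:
play_rows:
  commands:
    - [-1.37,-3.63,0.5,0,0,0]
    - [-1.37,-3.63,0.5,0,0,0]
    - [-1.37,-3.63,0.5,0,0,0]
    - [-1.37,-3.63,0.5,0,0,0]
    - [-1.37,-3.63,0.5,0,0,0]

```text
time: 6.18
tool_pos: [0.6028, 0.0434, 0.2207]
tcp_rot: [-0.61, -3.082, 0.0]
wrist_force: [0.2, -1.3, -0.9]
width: 1.003
grip_force: 0.0
```

Emit:
play_rows:
  commands:
    - [-1.37,-3.63,0.5,0,0,0]
    - [-1.37,-3.63,0.5,0,0,0]
    - [-1.37,-3.63,0.5,0,0,0]
    - [0,0,0,-0.01,-0.031,0.116]
    - [0,0,0,-0.01,-0.031,0.116]

```text
time: 6.6
tool_pos: [0.5994, -0.0744, 0.2051]
tcp_rot: [0.958, 2.924, 0.011]
wrist_force: [0.2, 0.5, 0.3]
width: 0.999
grip_force: 0.0
```

Emit:
play_rows:
  commands:
    - [0,0,0,-0.01,-0.031,0.116]
    - [0,0,0,-0.01,-0.031,0.116]
    - [0,0,0,-0.01,-0.031,0.116]
    - [0,0,0,-0.01,-0.031,0.116]
    - [0,0,0,-0.01,-0.031,0.116]

```text
time: 7.02
tool_pos: [0.5993, -0.0717, 0.2058]
tcp_rot: [1.665, 2.399, 0.038]
wrist_force: [0.0, -0.2, -0.5]
width: 0.998
grip_force: 0.0
```

Emit:
play_rows:
  commands:
    - [0,0,0,-0.01,-0.031,0.116]
    - [0,0,0,-0.01,-0.031,0.116]
    - [0,0,0,-0.01,-0.031,0.116]
    - [0,0,0,-0.01,-0.031,0.116]
    - [0,0,0,-0.01,-0.031,0.116]

```text
time: 7.43
tool_pos: [0.5993, -0.0715, 0.2059]
tcp_rot: [2.185, 1.724, 0.059]
wrist_force: [-0.3, -0.0, 0.2]
width: 1.003
grip_force: 0.0
```

Emit:
play_rows:
  commands:
    - [0,0,0,-0.01,-0.031,0.116]
    - [0,0,0,-0.01,-0.031,0.116]
    - [0,0,0,-0.01,-0.031,0.116]
    - [0,0,0,-0.01,-0.031,0.116]
    - [0,0,0,-0.01,-0.031,0.116]

```text
time: 7.85
tool_pos: [0.5993, -0.0713, 0.2058]
tcp_rot: [2.501, 0.956, 0.074]
wrist_force: [0.4, 0.0, -0.0]
width: 1.001
grip_force: 0.0
```

Emit:
play_rows:
  commands:
    - [0,0,0,-0.01,-0.031,0.116]
    - [0,0,0,-0.01,-0.031,0.116]
    - [0,0,0,-0.01,-0.031,0.116]
    - [0,0,0,-0.01,-0.031,0.116]
    - [0,0,0,0,0,0]

```text
time: 8.27
tool_pos: [0.6002, -0.0708, 0.2054]
tcp_rot: [2.604, 0.314, 0.081]
wrist_force: [0.6, -0.1, -0.2]
width: 0.998
grip_force: 0.0
```

```bash
sed -i 's|np.array(\[0,0,.5\]); C=.*|np.array([0,0,.5]); sy=world([0,0,s[2]],[0,1,0])[0]; C=world(s,[-.029,.08,.081])[0]+[0,-.002,0]+.002*sy-.003*n|' case.py; python3 case.py
python3 -c "
from case import *
plan(TC,-n,up)"
```

```text
C [ 0.61789674 -0.14083534  0.078402  ] direct [ 0.61989032 -0.14241565  0.07378616] [[-0.2, 0.8], [-1.0, -0.2], [0.4, 1.3], [-0.9, -0.8], [0.1, 0.3], [-1.7, -0.5], [0.9, -0.5], [-1.0, -0.1]] up/along/n mm [-0.57317157  1.56812779 -4.9989055 ]
n [-0.11707561  0.48610009  0.866     ]
t 8.27 pos [ 0.6002 -0.0708  0.2054] q [ 0.13  0.12  1.91 -0.58  1.12  1.72] F [ 0.6 -0.1 -0.2]
shift first cm [ 0.08 -0.09  0.61] turn [-0.002  0.     0.004] shift after turn [ 0.08 -0.09  0.61]
t 8.27 pos [ 0.6002 -0.0708  0.2054] q [ 0.13  0.12  1.91 -0.58  1.12  1.72] F [ 0.6 -0.1 -0.2]
shift first cm [ 0.08 -0.09  0.61] turn [0.521 0.001 0.004] shift after turn [0.08 0.23 0.57]
t 8.32 pos [ 0.6    -0.071   0.2055] q [ 0.13  0.12  1.91 -0.58  1.12  1.72] F [ 0.1 -0.8  0.2]
shift first cm [ 0.1  -0.06 15.91] turn [-0.003 -0.     0.009] shift after turn [ 0.11 -0.11 15.91]
```

Emit:
play_rows:
  commands:
    - [0,0,2,0,0,0]
    - [0,0,4,0,0,0]
    - [0,0,4,0,0,0]
    - [0.1,-0.1,2,0,0,0]
    - [0,0,0,0,0,0]

```text
time: 8.73
tool_pos: [0.61, -0.1304, 0.0961]
tcp_rot: [2.605, 0.321, 0.067]
wrist_force: [-0.4, 0.1, -0.3]
width: 1.0
grip_force: 0.0
```

```bash
python3 - <<'E'
from case import *
plan(TC,-n,up)
a=cv2.resize(optics.read_camera("top")[120:250,230:340,::-1],None,fx=3.5,fy=3.5)
c=cv2.resize(optics.read_camera("scene")[130:260,160:290,::-1],None,fx=3.2,fy=3.2)
o=np.zeros((460,800,3),np.uint8); o[:455,:385]=a; o[:416,384:800]=c; cv2.imwrite("pics/a4.png",o)
E
```

```text
t 8.73 pos [ 0.61   -0.1304  0.0961] q [ 0.02  0.25  1.98 -0.66  0.91  1.76] F [-0.4  0.1 -0.3]
shift first cm [0.55 0.18 3.42] turn [-0.005  0.008  0.011] shift after turn [0.52 0.16 3.43]
```

View pics/a4.png

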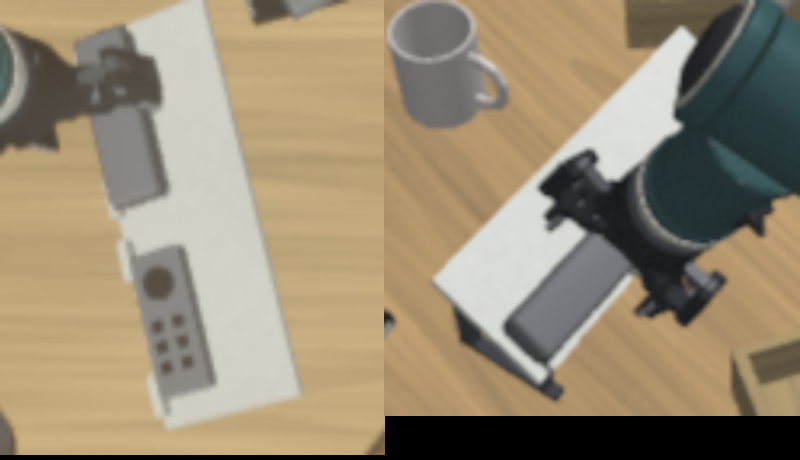

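```bash
python3 - <<'E'
from case import *
p=sensors.read_state()["tool_pos"]
for X,m in((p-.0*n,"tcp"),(p+.013*n+.05*up,"finger+up"),(p+.013*n-.05*up,"finger-up"),(C+.016*n,"casetop")):
    t=(proj("top",X)[0]-[230,120])*3.5; s=(proj("scene",X)[0]-[160,130])*3.2+[384,0]; print(m,t.round(),s.round())
E
```

```text
tcp [110. 116.] [589. 268.]
finger+up [158.  92.] [547. 217.]
finger-up [ 47. 134.] [642. 309.]
casetop [115. 117.] [584. 273.]
```

Finger tips appear where predicted, at (550,215) and (645,310) in the right half. They straddle the case at its middle, so I'll go down onto it.

Emit:
play_rows:
  commands:
    - [0.3,0.1,1,0,0,0]
    - [0.2,0.1,1,0,0,0.01]
    - [0,0,0.8,0,0,0]
    - [0,0,0,0,0,0]

```text
time: 9.17
tool_pos: [0.6228, -0.1431, 0.0776]
tcp_rot: [2.605, 0.303, 0.083]
wrist_force: [-0.4, 0.2, 0.6]
width: 0.999
grip_force: 0.0
```

```bash
python3 -c "
from case import *
plan(TC,-n,up)"
```

```text
t 9.17 pos [ 0.6228 -0.1431  0.0776] q [ 0.    0.29  1.97 -0.68  0.87  1.79] F [-0.4  0.2  0.6]
shift first cm [-0.42 -0.24  1.06] turn [-0.002  0.001 -0.004] shift after turn [-0.42 -0.25  1.06]
```

Emit:
play_rows:
  commands:
    - [-0.4,-0.2,0.4,0,0,0]
    - [0,0,0.4,0,0,0]
    - [0,0,0,0,0,0]
    - [0,0,0,0,0,0]

```text
time: 9.5
tool_pos: [0.6193, -0.1458, 0.0702]
tcp_rot: [2.605, 0.303, 0.084]
wrist_force: [-1.0, -0.2, 0.4]
width: 0.999
grip_force: 0.0
```

```bash
python3 -c "
from case import *
plan(TC,-n,up)"
```

```text
t 9.5 pos [ 0.6193 -0.1458  0.0702] q [-0.    0.3   1.98 -0.69  0.86  1.8 ] F [-1.  -0.2  0.4]
shift first cm [-0.02 -0.04  0.33] turn [-0.002  0.    -0.004] shift after turn [-0.02 -0.04  0.33]
```

Emit:
play_rows:
  commands:
    - [0,0,0.1,0,0,0]
    - [0,0,0,0,0,0]
    - [0,0,0,0,0,0]
    - [0,0,0,0,0,0]
    - [0,0,0,0,0,0]
  grip: 1
  force: 55

```text
time: 9.92
tool_pos: [0.6202, -0.146, 0.0701]
tcp_rot: [2.605, 0.303, 0.086]
wrist_force: [-0.0, 2.0, 2.0]
width: 0.505
grip_force: 57.6
```

Emit:
play_rows:
  commands:
    - [0,0,0,0,0,0]
    - [0,0,0,0,0,0]

```text
time: 10.08
tool_pos: [0.6202, -0.146, 0.0701]
tcp_rot: [2.605, 0.303, 0.086]
wrist_force: [-0.3, 3.0, 2.8]
width: 0.502
grip_force: 57.6
```

Emit:
play_rows:
  commands:
    - [0,0,-1,0,0,0]
    - [0,0,-2,0,0,0]
    - [0,0,-3,0,0,0]
    - [0,0,-3,0,0,0]
    - [0,0,-3,0,0,0]

```text
time: 10.5
tool_pos: [0.6044, -0.0877, 0.1742]
tcp_rot: [2.606, 0.303, 0.081]
wrist_force: [0.7, -0.2, -1.2]
width: 0.504
grip_force: 57.1
```

Emit:
play_rows:
  commands:
    - [0,0,-1,0,0,0]
    - [0,0,0,0,0,0]
    - [0,0,0,0,0,0]

```text
time: 10.75
tool_pos: [0.6044, -0.0833, 0.1821]
tcp_rot: [2.605, 0.304, 0.085]
wrist_force: [-0.6, -0.5, -2.2]
width: 0.511
grip_force: 57.2
```

```bash
cat > place.py <<'E'
from case import *
b=f["box"]; xb=world([0,0,b[2]],[1,0,0])[0]; P=world(b,[0,-.004,.012])[0]+.000
if __name__=="__main__":
    plan(P+[0,0,.14],[0,0,-1],xb)
    a=cv2.resize(optics.read_camera("top")[110:250,130:340,::-1],None,fx=2,fy=2)
    c=cv2.resize(optics.read_camera("scene")[100:260,160:340,::-1],None,fx=2,fy=2)
    o=np.zeros((330,790,3),np.uint8); o[:280,:420]=a; o[:320,425:785]=c; cv2.imwrite("pics/a5.png",o)
E
python3 place.py
```

```text
t 10.75 pos [ 0.6044 -0.0833  0.1821] q [ 0.11  0.15  1.93 -0.6   1.07  1.74] F [-0.6 -0.5 -2.2]
shift first cm [ -2.3  -16.78  -6.17] turn [ 0.483  0.244 -0.925] shift after turn [ 12.97 -12.15   3.01]
```

View pics/a5.png

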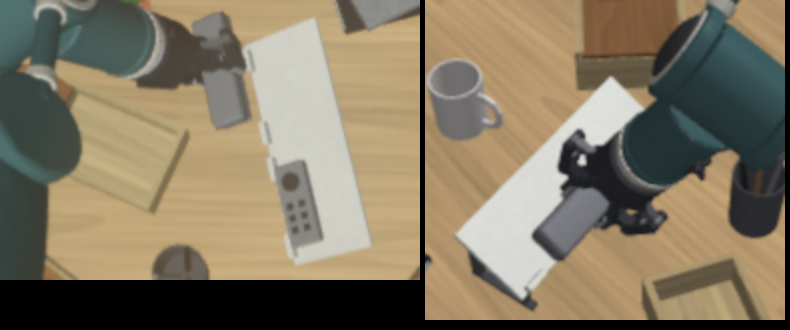

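The case is held firmly at its middle, and the remote is still on the stand. I'll level the case, turn it and carry it over the box.

Emit:
play_rows:
  commands:
    - [0,0,0,0.054,0.027,-0.103]
    - [0,0,0,0.054,0.027,-0.103]
    - [0,0,0,0.054,0.027,-0.103]
    - [0,0,0,0.054,0.027,-0.103]
    - [0,0,0,0.054,0.027,-0.103]

```text
time: 11.27
tool_pos: [0.6028, -0.0841, 0.1798]
tcp_rot: [2.696, 1.095, 0.035]
wrist_force: [-0.1, 1.1, -1.5]
width: 0.508
grip_force: 57.1
```

Emit:
play_rows:
  commands:
    - [0,0,0,0.054,0.027,-0.103]
    - [0,0,0,0.054,0.027,-0.103]
    - [0,0,0,0.054,0.027,-0.103]
    - [0,0,0,0.054,0.027,-0.103]
    - [0,0,0,0,0,0]

```text
time: 11.68
tool_pos: [0.6042, -0.086, 0.1798]
tcp_rot: [-2.606, -1.744, 0.008]
wrist_force: [0.6, -1.2, -1.7]
width: 0.505
grip_force: 57.1
```

Emit:
play_rows:
  commands:
    - [2.6,-2.4,0,0,0,0]
    - [2.6,-2.4,0,0,0,0]
    - [2.6,-2.4,0,0,0,0]
    - [2.6,-2.4,0,0,0,0]
    - [1.3,-1.2,0,0,0,0]

```text
time: 12.1
tool_pos: [0.5463, 0.0683, 0.1805]
tcp_rot: [-2.609, -1.742, 0.008]
wrist_force: [0.5, -0.6, -1.3]
width: 0.505
grip_force: 57.2
```

Emit:
play_rows:
  commands:
    - [1,-1,0,0,0,0]
    - [0,0,0,0,0,0]
    - [0,0,0,0,0,0]
    - [0,0,0,0,0,0]

```text
time: 12.43
tool_pos: [0.5438, 0.0782, 0.1822]
tcp_rot: [-2.609, -1.746, 0.004]
wrist_force: [0.7, -0.4, -1.4]
width: 0.508
grip_force: 57.2
```

```bash
python3 -c "
from place import *
plan(P,[0,0,-1],xb)"
```

```text
t 12.43 pos [0.5438 0.0782 0.1822] q [0.1  0.07 1.93 0.   1.15 0.49] F [ 0.7 -0.4 -1.4]
shift first cm [ 0.37 -0.35 17.03] turn [-0.003  0.001 -0.   ] shift after turn [ 0.35 -0.4  17.02]
```

Emit:
play_rows:
  commands:
    - [0.2,-0.2,3,0,0,0]
    - [0.1,-0.2,3.5,0,0,0]
    - [0,0,3.5,0,0,0]
    - [0,0,3,0,0,0]
    - [0,0,2,0,0,0]

```text
time: 12.85
tool_pos: [0.5389, 0.0817, 0.0293]
tcp_rot: [-2.609, -1.743, 0.009]
wrist_force: [-0.8, -0.2, -0.7]
width: 0.506
grip_force: 57.2
```

Emit:
play_rows:
  commands:
    - [0,0,0.6,0,0,0]
    - [0,0,0,0,0,0]
    - [0,0,0,0,0,0]
    - [0,0,0,0,0,0]

```text
time: 13.18
tool_pos: [0.5429, 0.0832, 0.0287]
tcp_rot: [-2.61, -1.747, -0.002]
wrist_force: [-0.2, -0.6, -0.7]
width: 0.505
grip_force: 57.2
```

```bash
python3 - <<'E'
from place import *
plan(P,[0,0,-1],xb)
a=cv2.resize(optics.read_camera("top")[130:230,130:250,::-1],None,fx=3.3,fy=3.3)
c=cv2.resize(optics.read_camera("scene")[210:330,250:370,::-1],None,fx=3.3,fy=3.3)
o=np.zeros((396,800,3),np.uint8); o[:330,:396]=a; o[:396,400:796]=c; cv2.imwrite("pics/a6.png",o)
E
```

```text
t 13.18 pos [0.5429 0.0832 0.0287] q [0.11 0.24 2.05 0.   0.85 0.5 ] F [-0.2 -0.6 -0.7]
shift first cm [-0.08 -0.12  1.67] turn [-0.    -0.002 -0.   ] shift after turn [-0.07 -0.12  1.67]
```

View pics/a6.png

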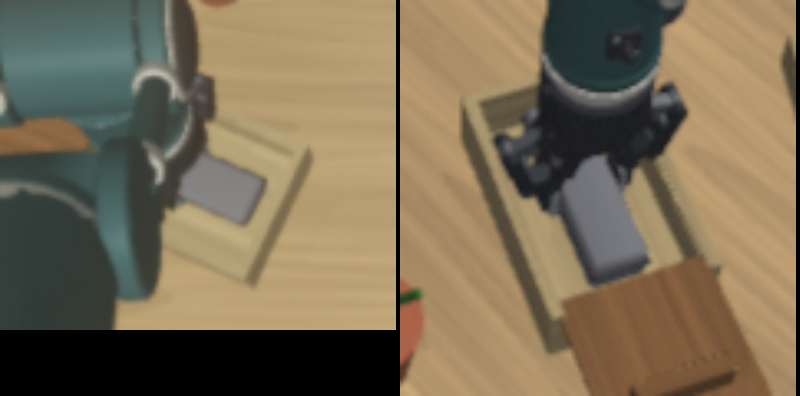

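The case is inside the bay, clear of the cover edge (570,300 to 700,260) and of the end wall. I'll lower it in small steps and watch the force.

Emit:
play_rows:
  commands:
    - [0,0,0.4,0,0,0]
    - [0,0,0.4,0,0,0]
    - [0,0,0.2,0,0,0]
    - [0,0,0,0,0,0]
    - [0,0,0,0,0,0]

```text
time: 13.7
tool_pos: [0.5403, 0.0835, 0.0164]
tcp_rot: [-2.607, -1.747, 0.004]
wrist_force: [0.1, -1.5, -2.4]
width: 0.505
grip_force: 57.2
```

Emit:
play_rows:
  commands:
    - [0,0,0.2,0,0,0]
    - [0,0,0,0,0,0]
    - [0,0,0,0,0,0]

```text
time: 13.95
tool_pos: [0.5405, 0.0835, 0.0146]
tcp_rot: [-2.608, -1.747, 0.004]
wrist_force: [-0.3, -0.7, -1.1]
width: 0.507
grip_force: 57.2
```

Emit:
play_rows:
  commands:
    - [0,0,0.15,0,0,0]
    - [0,0,0,0,0,0]
    - [0,0,0,0,0,0]

```text
time: 14.2
tool_pos: [0.5406, 0.0835, 0.0132]
tcp_rot: [-2.608, -1.747, 0.003]
wrist_force: [0.6, -0.1, -1.5]
width: 0.502
grip_force: 57.2
```

Emit:
play_rows:
  commands:
    - [0,0,0.15,0,0,0]
    - [0,0,0,0,0,0]
    - [0,0,0,0,0,0]

```text
time: 14.45
tool_pos: [0.5405, 0.0835, 0.0117]
tcp_rot: [-2.608, -1.747, 0.003]
wrist_force: [-0.5, -0.5, -2.0]
width: 0.504
grip_force: 57.2
```

Emit:
play_rows:
  commands:
    - [0,0,0.15,0,0,0]
    - [0,0,0,0,0,0]
    - [0,0,0,0,0,0]

```text
time: 14.7
tool_pos: [0.5408, 0.0835, 0.0112]
tcp_rot: [-2.608, -1.747, 0.003]
wrist_force: [-3.4, -0.4, 5.1]
width: 0.504
grip_force: 58.0
```

Contact at 5 N, so the case is on the floor. I'll open part-way to keep clear of the walls, then lift.

Emit:
play_rows:
  commands:
    - [0,0,0,0,0,0]
    - [0,0,0,0,0,0]
    - [0,0,0,0,0,0]
    - [0,0,0,0,0,0]
  grip: 0.32

```text
time: 15.03
tool_pos: [0.5407, 0.0835, 0.0102]
tcp_rot: [-2.608, -1.747, 0.003]
wrist_force: [-0.1, -0.3, 0.3]
width: 0.679
grip_force: 0.0
```

Emit:
play_rows:
  commands:
    - [0,0,-1,0,0,0]
    - [0,0,-2,0,0,0]
    - [0,0,-4,0,0,0]
    - [0,0,-4,0,0,0]
    - [0,0,-4,0,0,0]

```text
time: 15.45
tool_pos: [0.5404, 0.0832, 0.162]
tcp_rot: [-2.607, -1.746, 0.005]
wrist_force: [0.8, -0.6, 0.7]
width: 0.682
grip_force: 0.0
```

```bash
python3 - <<'E'
from place import *
yb=world([0,0,b[2]],[0,1,0])[0]; X=np.array([.6093,.2368,.2]); plan(X,[0,0,-1],yb); plan(X,[0,0,-1],-yb)
E
```

```text
t 15.45 pos [0.5404 0.0832 0.162 ] q [0.11 0.08 1.95 0.   1.12 0.5 ] F [ 0.8 -0.6  0.7]
shift first cm [16.82  0.51 -3.81] turn [-0.004 -0.003 -1.57 ] shift after turn [-0.51 16.82 -3.8 ]
t 15.45 pos [0.5404 0.0832 0.162 ] q [0.11 0.08 1.95 0.   1.12 0.5 ] F [ 0.8 -0.6  0.7]
shift first cm [16.82  0.51 -3.81] turn [-0.003  0.004  1.571] shift after turn [  0.51 -16.82  -3.8 ]
```

Emit:
play_rows:
  commands:
    - [3.36,0.1,0,0,0,0]
    - [3.36,0.1,0,0,0,0]
    - [3.36,0.1,0,0,0,0]
    - [3.36,0.1,0,0,0,0]
    - [3.36,0.1,0,0,0,0]
  grip: 0

```text
time: 15.87
tool_pos: [0.6103, 0.2382, 0.1614]
tcp_rot: [-2.608, -1.747, 0.001]
wrist_force: [0.9, -0.6, 1.0]
width: 0.998
grip_force: 0.0
```

Emit:
play_rows:
  commands:
    - [0,0,0,0,0,-0.121]
    - [0,0,0,0,0,-0.121]
    - [0,0,0,0,0,-0.121]
    - [0,0,0,0,0,-0.121]
    - [0,0,0,0,0,-0.121]

```text
time: 16.28
tool_pos: [0.6096, 0.237, 0.1608]
tcp_rot: [-1.961, -2.45, 0.002]
wrist_force: [0.5, -0.2, 0.3]
width: 0.998
grip_force: 0.0
```

Emit:
play_rows:
  commands:
    - [0,0,0,0,0,-0.121]
    - [0,0,0,0,0,-0.121]
    - [0,0,0,0,0,-0.121]
    - [0,0,0,0,0,-0.121]
    - [0,0,0,0,0,-0.121]

```text
time: 16.7
tool_pos: [0.6097, 0.2368, 0.1609]
tcp_rot: [-1.142, -2.923, -0.0]
wrist_force: [-0.1, -0.3, -0.1]
width: 0.997
grip_force: 0.0
```

Emit:
play_rows:
  commands:
    - [0,0,0,0,0,-0.121]
    - [0,0,0,0,0,-0.121]
    - [0,0,0,0,0,-0.121]
    - [0,0,0,0,0,0]
    - [0,0,0,0,0,0]

```text
time: 17.12
tool_pos: [0.6097, 0.2368, 0.1608]
tcp_rot: [-0.611, -3.078, -0.001]
wrist_force: [-0.3, -0.2, 0.2]
width: 1.001
grip_force: 0.0
```

```bash
python3 - <<'E'
from place import *
yb=world([0,0,b[2]],[0,1,0])[0]; X=np.array([.6093,.2368,.066]); plan(X,[0,0,-1],yb)
a=cv2.resize(optics.read_camera("top")[110:230,90:250,::-1],None,fx=2.8,fy=2.8)
c=cv2.resize(optics.read_camera("scene")[210:340,250:370,::-1],None,fx=2.8,fy=2.8)
o=np.zeros((370,800,3),np.uint8); o[:336,:448]=a; o[:364,450:786]=c; cv2.imwrite("pics/a7.png",o)
E
```

```text
t 17.12 pos [0.6097 0.2368 0.1608] q [ 0.33  0.28  1.72  0.    1.15 -0.85] F [-0.3 -0.2  0.2]
shift first cm [ 0.01 -0.01  9.48] turn [ 0.    -0.003 -0.001] shift after turn [ 0.04 -0.01  9.48]
```

View pics/a7.png

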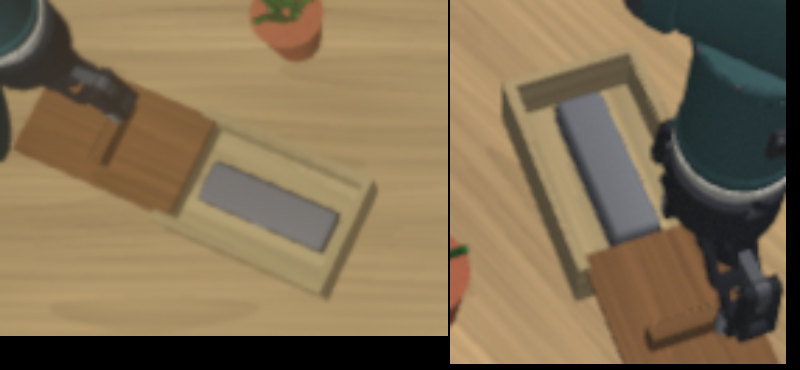

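The case lies flat and centred in the bay, around (268,205) in the left half. Next I'll grip the rib and shut the cover.

Emit:
play_rows:
  commands:
    - [0,0,2.5,0,0,0]
    - [0,0,3,0,0,0]
    - [0,0,2.5,0,0,0]
    - [0,0,1.3,0,0,0]
    - [0,0,0,0,0,0]

```text
time: 17.63
tool_pos: [0.6062, 0.2358, 0.063]
tcp_rot: [-0.606, -3.072, 0.005]
wrist_force: [-1.6, -0.2, -1.1]
width: 0.999
grip_force: 0.0
```

Emit:
play_rows:
  commands:
    - [0,0,0,0,0,0]
    - [0,0,0,0,0,0]
    - [0,0,0,0,0,0]
    - [0,0,0,0,0,0]
    - [0,0,0,0,0,0]
  grip: 1
  force: 35

```text
time: 18.05
tool_pos: [0.6104, 0.2373, 0.0689]
tcp_rot: [-0.606, -3.081, -0.003]
wrist_force: [1.1, -0.6, 0.1]
width: 0.299
grip_force: 0.0
```

Emit:
play_rows:
  commands:
    - [0,0,0,0,0,0]
    - [0,0,0,0,0,0]
    - [0,0,0,0,0,0]

```text
time: 18.3
tool_pos: [0.6098, 0.2364, 0.0686]
tcp_rot: [-0.606, -3.08, -0.0]
wrist_force: [-1.8, -3.2, 5.6]
width: 0.153
grip_force: 36.1
```

Emit:
play_rows:
  commands:
    - [0,-1.5,0,0,0,0]
    - [0,-3,0,0,0,0]
    - [0,-3,0,0,0,0]
    - [0,-3,0,0,0,0]
    - [0,-3,0,0,0,0]

```text
time: 18.72
tool_pos: [0.5582, 0.1118, 0.0686]
tcp_rot: [-0.606, -3.081, -0.005]
wrist_force: [0.8, 4.1, 5.5]
width: 0.149
grip_force: 36.6
```

Emit:
play_rows:
  commands:
    - [0,-1.5,0,0,0,0]
    - [0,-0.8,0,0,0,0]
    - [0,-0.4,0,0,0,0]
    - [0,0,0,0,0,0]
    - [0,0,0,0,0,0]

```text
time: 19.13
tool_pos: [0.5474, 0.0859, 0.0686]
tcp_rot: [-0.607, -3.079, -0.001]
wrist_force: [-4.2, -0.3, 7.4]
width: 0.149
grip_force: 36.9
```

Emit:
play_rows:
  commands:
    - [0,-0.3,0,0,0,0]
    - [0,0,0,0,0,0]
    - [0,0,0,0,0,0]

```text
time: 19.38
tool_pos: [0.5466, 0.0839, 0.0686]
tcp_rot: [-0.606, -3.079, -0.002]
wrist_force: [-4.2, 1.4, 7.2]
width: 0.151
grip_force: 36.9
```

```bash
python3 - <<'E'
from place import *
yb=world([0,0,b[2]],[0,1,0])[0]; st=sensors.read_state(); print((st["tool_pos"]-[.6093,.2368,.0676])@yb, st["wrist_force"]@yb)
E
```

```text
-0.16522920965201832 -0.33415656735144306
```

Emit:
play_rows:
  commands:
    - [0,-0.3,0,0,0,0]
    - [0,0,0,0,0,0]
    - [0,0,0,0,0,0]

```text
time: 19.63
tool_pos: [0.5466, 0.0838, 0.0686]
tcp_rot: [-0.608, -3.081, -0.01]
wrist_force: [-0.5, 11.3, 3.9]
width: 0.149
grip_force: 36.4
```

Emit:
play_rows:
  commands:
    - [0,-0.3,0,0,0,0]
    - [0,0,0,0,0,0]
    - [0,0,0,0,0,0]

```text
time: 19.88
tool_pos: [0.5466, 0.0837, 0.0686]
tcp_rot: [0.61, 3.081, 0.017]
wrist_force: [3.6, 20.9, 0.1]
width: 0.155
grip_force: 36.0
```

The cover is firmly against the shut stop (position holds while the force climbs). I'll relax the push, release, lift and look.

Emit:
play_rows:
  commands:
    - [0,0.4,0,0,0,0]
    - [0,0,0,0,0,0]

```text
time: 20.05
tool_pos: [0.5466, 0.0838, 0.0686]
tcp_rot: [-0.606, -3.08, -0.005]
wrist_force: [-1.0, 6.9, 5.7]
width: 0.152
grip_force: 36.9
```

Emit:
play_rows:
  commands:
    - [0,0,0,0,0,0]
    - [0,0,0,0,0,0]
    - [0,0,0,0,0,0]
    - [0,0,0,0,0,0]
    - [0,0,0,0,0,0]
  grip: 0

```text
time: 20.47
tool_pos: [0.5458, 0.0818, 0.067]
tcp_rot: [-0.606, -3.079, -0.0]
wrist_force: [0.5, 0.6, 0.8]
width: 0.85
grip_force: 0.0
```

Emit:
play_rows:
  commands:
    - [0,0,-2,0,0,0]
    - [0,0,-4,0,0,0]
    - [0,0,-4,0,0,0]
    - [0,0,-4,0,0,0]
    - [0,0,-4,0,0,0]

```text
time: 20.88
tool_pos: [0.5462, 0.0817, 0.2487]
tcp_rot: [-0.606, -3.078, -0.0]
wrist_force: [1.8, 0.4, 0.7]
width: 1.004
grip_force: 0.0
```

Emit:
play_rows:
  commands:
    - [0,3,0,0,0,0]
    - [0,3,0,0,0,0]
    - [0,3,0,0,0,0]
    - [0,3,0,0,0,0]
    - [0,2,0,0,0,0]

```text
time: 21.3
tool_pos: [0.6004, 0.2137, 0.2471]
tcp_rot: [-0.605, -3.08, -0.002]
wrist_force: [0.5, -0.4, -0.9]
width: 1.001
grip_force: 0.0
```

```bash
python3 - <<'E'
from place import *
a=cv2.resize(optics.read_camera("top")[100:260,90:390,::-1],(450,240))
c=cv2.resize(optics.read_camera("scene")[110:340,150:370,::-1],None,fx=1.55,fy=1.55)
o=np.zeros((360,800,3),np.uint8); o[:240,:450]=a; o[:c.shape[0],455:455+c.shape[1]]=c[:360,:345]; cv2.imwrite("pics/a8.png",o)
E
```

```text
(no output)
```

View pics/a8.png

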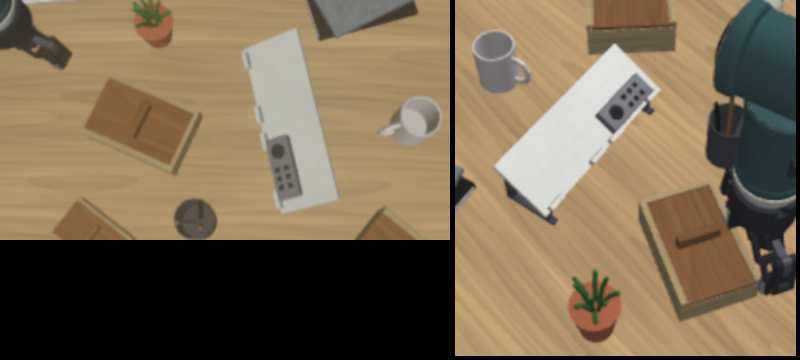

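The cover is fully shut, the remote is on the stand, and the mug, pot and plant are undisturbed. Handing the job in.

```bash
python3 -c "
from workcell import order
print(order.finish_job())"
```

```text
the job is handed in; nothing more can be done
None
```

The glasses case lies flat and right side up in the middle-sized box with the cover slid fully shut, the remote is still on the stand, and the mug, pen pot and plant were not touched; I handed the job in at about 21 s of the 64 s allowed.

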